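# Index the next gearbox and hold its cover over the bolt holes

## Task

Leaving the other gearboxes in their nests and the things on the bench where they lie, turn the indexing table a quarter turn, whichever way brings the open gearbox round to the pointer at the front, let it click home there and let go of the table. Then pick up the loose cover by its handle and, without letting it touch the gearbox, hold it level and still about 8 mm above the gearbox, all four holes lined up over the four threaded holes. Finish while still holding it there, so that the screws can be started.

Things in the scene. Friction and masses are not known exactly. Their poses are not given: they have to be found in the camera images.
- index_table: Indexing table fixed on a 45 mm thick wooden board: grey foot and round dark steel dial (236 mm diameter, top face 52 mm above the origin) turning about the vertical axis through the origin, which lies on the board. Own -x points to the front, where a grey block with a brass spring roller and a pointer stands (out to 180 mm from the axis, 57 mm high). Four nests at 76 mm radius: front, left (+y), rear, right (-y).
- dial (a joint): Angle of the dial, rad, 0 at the start, positive anticlockwise from above. A spring roller clicks home every 1.571; about 7 N at a post takes it out of a click and into the next; within about 0.07 of a click it pulls itself home once let go; elsewhere it stays put. The gearbox starting in the left nest (+y of index_table) comes to the pointer at +1.571, the right one at -1.571.
- post_fl (a point): Push post of the dial, at the front left at the start (135 degrees from index_table's +x, anticlockwise from above), 104 mm from the dial's axis. Upright round black grip, 18 mm diameter, 100 to 138 mm above the board, fixed to the dial and turning with it; the point lies on the grip's axis, 122 mm above the board, a good height to pinch or push it.
- post_fr (a point): The same kind of post, at the front right at the start.
- post_rl (a point): The same kind of post, at the rear left at the start.
- post_rr (a point): The same kind of post, at the rear right at the start.
- work_station (a point): The work position at the front pointer: fixed point on the dial's top face (52 mm above the board), 76 mm from the dial's axis, where the centre of the underside of the gearbox at the pointer lies.
- gearbox_open: The one open gearbox housing, loose in the left or right nest (9 mm high stops, 1 mm play): aluminium, brass wheel inside, 54 mm (own x, radial) by 72 mm (own y) by 40 mm high. Origin: centre of its underside, z up. Four threaded holes, 5 mm, in the corners of its rim at (+-19, +-28, 40) mm. The same after a half turn.
- thread0 (a point): Threaded hole of the open gearbox at its own (-19, -28, 40) mm, centre of the hole's mouth at the rim.
- thread2 (a point): The diagonally opposite threaded hole, at own (19, 28, 40) mm. The other two are at (-19, 28) and (19, -28).
- cover: Loose steel cover plate, flat on the bench, handle up: 60 (own x) by 78 (own y) by 5 mm, about 160 g, 3 mm larger all round than the housing. Origin: centre of its underside, z up. Four through holes of 11 mm at (+-19, +-28) mm. Bow handle along y: bar 10 mm wide (x), 9 mm high, 31 mm clear under it, legs with 35 mm free between them. The same after a half turn.
- cover_grip (a point): Middle of the cover's handle bar, 40.5 mm above the cover's underside.
- hole0 (a point): Centre of a hole of the cover, in the plane of its underside, at the cover's own (-19, -28, 0) mm.
- hole2 (a point): The diagonally opposite hole, at own (19, 28, 0) mm.
- gearbox_front: Finished gearbox (housing as the open one, with cover, screws and the same bow handle, 85 mm high in all) that stands at the pointer at the start. Loose in its nest; origin: centre of its underside.
- gearbox_side: Finished gearbox in the nest opposite the open one (left or right); as gearbox_front.
- gearbox_rear: Finished gearbox in the rear nest; as gearbox_front.
- grease_tin: Round tin, 58 mm diameter, 26 mm high, bystander on the bench; origin under its centre.
- pliers: Flat-nose pliers lying on the bench, 148 mm long, 12 mm high, bystander; origin under the middle.
- tape: Roll of masking tape lying flat, 85 mm diameter, 25 mm high, bystander; origin under its centre.
There are look-alikes about, which are no part of the job. What is shaped like the gearbox_open but blue or pink is not meant.

How it is judged:
On the way, in this order (a step that is already met when the one before it is completed fails the run):
1. the open gearbox stands at the front pointer, clicked home, and the table is let go (horizontal distance between gearbox_open and work_station below 0.005 m and velocity of joint dial between -0.05 and 0.05 rad/s and contact force between the fingers and index_table below 0.2 N), for 0.2 s.
2. the cover is lifted off the bench in the fingers (height (world z) of cover above 0.03 m and contact force between the fingers and cover above 1 N), for 0.2 s.
At the end, for the whole second after the job is handed in: The open gearbox is at the front pointer (centre within 5 mm); the cover hangs in the fingers only, still, level within 0.06 rad, its underside 3 to 15 mm above the rim, its holes within 3 mm of the threaded holes seen from above (either way round) (horizontal distance between gearbox_open and work_station below 0.005 m and ((horizontal distance between hole0 and thread0 below 0.003 m and horizontal distance between hole2 and thread2 below 0.003 m) or (horizontal distance between hole0 and thread2 below 0.003 m and horizontal distance between hole2 and thread0 below 0.003 m)) and z of cover in the frame of gearbox_open between 0.043 and 0.055 m and angle between cover's own z axis and vertical below 0.06 rad and linear speed of cover below 0.02 m/s and contact force between the fingers and cover above 1 N and contact force between cover and gearbox_open below 0.1 N and contact force between cover and index_table below 0.1 N and contact force between cover and gearbox_front below 0.1 N and contact force between cover and gearbox_side below 0.1 N and contact force between cover and gearbox_rear below 0.1 N); the arm keeps its last pose, push and grip.
It fails at once if the cover touches the open gearbox (contact force between cover and gearbox_open above 0.5 N).
It fails at once if a gearbox is tipped or lifted out of its nest (angle between any of gearbox_open, gearbox_front, gearbox_side, gearbox_rear's own z axis and vertical above 0.1 rad or height (world z) of any of gearbox_open, gearbox_front, gearbox_side, gearbox_rear above 0.105 m or height (world z) of any of gearbox_open, gearbox_front, gearbox_side, gearbox_rear below 0.09 m).
It fails at once if a bystander (tin, pliers, tape roll) is pushed more than 3 cm (distance of any of grease_tin, pliers, tape from where it was at the start of the episode above 0.03 m).
It also fails if it takes over 54 s, if anything falls off the work surface, if the arm or the gripper's body presses on something with over 40 N, if the wrist force passes 120 N, or if a joint passes its speed limit or range.

## Robot

A 7-joint arm with a two-finger parallel gripper is mounted at the origin on a cart in front of the work surface, level with it; the furniture and walls round the work are solid. World frame = base frame: x ahead of the robot, y to its left, z up, the work surface at z = 0. Lengths are in m, angles in rad, forces in N, time in s.
With the tool pointing down it reaches from about 0.4 to 0.9 m from the base axis. Payload 5.6 kg.
Tool frame: the origin (TCP) lies between the finger pads; the fingertips stand 8 mm ahead of it and the grasp point (between the pads) lies 11 mm behind it (nose_length is the z of the fingertips in the tool frame, in m); z points along the fingers, y is the line along which they close (so a half turn about z gives the same grasp; the last joint's range is limited). The gripper opens to 92 mm and grips with 3 to 60 N. Pads are 20 mm wide; open, the fingers measure 128 mm over their backs; the gripper's body (75 mm by 189 mm) begins 69 mm behind the grasp point.
Start: joints at [-1.256, 0.468, -0.012, 1.603, 0.006, 1.071, -0.056], TCP at [0.228, 0.609, 0.223] pointing down, gripper open.
Joint ranges: [-2.53, 2.53], [-0.31, 2.02], [-1.57, 1.55], [0.28, 2.44], [-1.29, 4.43], [0.15, 1.84], [-2.92, 2.92]. Speed limits (rad/s): [2.57, 2.57, 3.14, 3.14, 3.14, 3.14, 3.14].

## Interface

Orientations are given as a rotation vector (axis times angle).
In Python, from workcell import read_state, camera, close_job, recognise, silhouettes, nose_length gives the robot as it stands. The module is installed in compiled form; this text tells all that it offers.
- The arm moves only by the tool drive_tool, never from a script. Its argument "commands" is a list of rows, each an object with "travel": the shift along the tool's x, y, z in m, a list of three; "angular": the turn, a rotation vector about the tool's x, y, z in rad, a list of three; "jaw": the closure in counts, from 0 (fully open) to 255 (shut). A call has 1 to 8 rows; each row is the pose to reach, as a shift and turn from the pose commanded when the call began, along the tool's axes at that moment; what a row does not reach only later rows make up. A row lasts 1/12 s, in which the tool goes at most 41.7 mm and 7.16 degrees, less where a joint would pass 70% of its speed; a pose out of reach is approached as far as the arm can. A call with a gripper value outside its range is refused whole. The fingers move at their own pace and stop on an object; "force" is the grip in N (left out, the last holds). Time passes only in rows, so rows that repeat a pose let the fingers close. It gives the time, the measured TCP pose, the force, the opening and the grip force at its end, in the units of the state.
- read_state(): the state, without advancing time (a new reading comes with each control period).
- camera(name): name is "scene" or "top" or "wrist"; returns a dict with "pixels" (400x640x3 uint8, red, green, blue), "z_map" (400x640 float32, m along the optical axis (not along the pixel's ray), 0 where there is no reading), "fx", "fy", "cx", "cy" (pixels), "k1" (the pictures are not rectified: a ray, as slopes to the right and down, at radius r is drawn at 1 + k1 r^2 times it, then the intrinsics apply), "extrinsics" (4x4, takes a point from camera to world coordinates). Camera axes: x right, y down, z forward; pixel columns grow to the right and rows downward; lengths in m; the calibration is good to about 2 mm. A picture is of the moment at which its call begins.
- close_job(): hands the job in; it is judged then, once.
Trained networks look in a picture, given as the dict that the camera call returned (one of the last four; its "shot" number tells which), for a name from the list of things; names that differ only in an ending like _2 or _b are one class to them, and where a whole thing is asked for, a point or a joint stands for the part that bears it (a point fixed in the world has none). Each returns a list of dicts, best first, with "confidence" (0 to 1); they miss things now and then, are a little off and sometimes report something else, mostly with a low value. They report only what shows in the picture. A call takes as long as a camera call. They do not tell look-alikes from the thing itself.
- recognise(target, picture): "xyz" ([x, y, z] in m, in world coordinates, good to about 4 mm: the middle of the surface that is visible of it).
- silhouettes(target, picture): "pixels" (400x640 bool, what is visible of it).
The state is a dict: "time": time; "qpos": joint angles; "joint_vel": joint speeds; "effort": joint torques, N m; "tool_pos": TCP position; "orientation": TCP orientation; "wrist_force": force on the tool from outside, world axes, zero at the start; "wrist_torque": the same for the moment, N m; "gripper_width": finger opening in m; "grasp_force": force on a finger pad.
Only numpy, scipy, OpenCV 4.12 (cv2) and the standard library are available. Lean on these libraries where they do the work, as an engineer would, in place of code of your own. Each camera call takes 0.05 s, during which the arm holds its last target. There are 200 camera calls.

## Working session

There is one attempt and no reset: what is moved stays moved. The work goes in short steps, Python scripts to look and compute and a tool call to move; the robot and the scene stay as the last step left them, time stands still between calls to the robot, and variables do not carry over. Pictures are saved under pics/ and viewed, at most 10 in all, crops included, and the job is handed in when it is done.

Besides the shell and the picture viewer there is one more tool, called after "Emit:" as name(argument=value, ...), one argument or row to a line, values as JSON. drive_tool: Moves the arm, as the interface text tells. Its arguments: {"type":"object","properties":{"commands":{"type":"array"},"force":{"type":"number"}},"required":["commands"]}

```bash
mkdir -p pics; cat > h.py <<'E'
import numpy as np, cv2
from workcell import *
from scipy.spatial.transform import Rotation as R
def save(p,n): cv2.imwrite(f'pics/{n}.png',p['pixels'][:,:,::-1])
def cloud(p):
    v,u=np.mgrid[0:400,0:640]
    xd=(u-p['cx'])/p['fx']; yd=(v-p['cy'])/p['fy']
    rd=np.hypot(xd,yd); r=rd.copy()
    for _ in range(20): r=rd/(1+p['k1']*r*r)
    s=1/(1+p['k1']*r*r); z=p['z_map']
    P=np.stack([xd*s*z,yd*s*z,z],-1); E=np.array(p['extrinsics'])
    W=P@E[:3,:3].T+E[:3,3]; W[z<=0]=np.nan
    return W
def pix(p,X):
    E=np.linalg.inv(np.array(p['extrinsics'])); c=E[:3,:3]@np.array(X)+E[:3,3]
    a=c[:2]/c[2]; a=a*(1+p['k1']*(a@a)); return a[0]*p['fx']+p['cx'],a[1]*p['fy']+p['cy']
E
python3 - <<'E'
from h import *
t=camera('top'); s=camera('scene')
save(t,'top0'); save(s,'scene0')
st=read_state(); print({k:np.round(v,4) for k,v in st.items()}, nose_length)
for n in ['gearbox_open','gearbox_front','index_table','post_fl','cover','cover_grip','grease_tin','pliers','tape']:
    for p,l in((t,'t'),(s,'s')):
        print(n,l,[(np.round(d['xyz'],3).tolist(),round(d['confidence'],2)) for d in recognise(n,p)[:5]])
E
```

```text
{'time': np.float64(0.1), 'qpos': array([-1.256 ,  0.4683, -0.0117,  1.6035,  0.006 ,  1.0714, -0.0563]), 'joint_vel': array([-0.0006, -0.001 , -0.0012,  0.0007, -0.0002,  0.0005,  0.0007]), 'effort': array([ 9.00000e-04, -5.21650e+01, -1.26000e-02, -2.44366e+01,
       -5.68000e-02,  1.41000e-02,  0.00000e+00]), 'tool_pos': array([0.2275, 0.6083, 0.2217]), 'orientation': array([-5.5900e-01, -3.0912e+00,  2.5000e-03]), 'wrist_force': array([ 0.1491,  0.5199, -0.122 ]), 'wrist_torque': array([-0.0363,  0.0191,  0.0009]), 'grasp_force': np.float64(0.0), 'gripper_width': np.float64(0.0915)} 0.008
gearbox_open t [([0.504, 0.318, 0.125], 0.88), ([0.6, 0.56, 0.03], 0.84), ([0.434, 0.701, 0.027], 0.69)]
gearbox_open s [([0.437, 0.717, 0.023], 0.57), ([0.604, 0.59, 0.034], 0.53)]
gearbox_front t [([0.475, 0.213, 0.141], 0.87), ([0.568, 0.184, 0.142], 0.53)]
gearbox_front s []
index_table t [([0.53, 0.245, 0.095], 0.75), ([0.505, 0.318, 0.128], 0.55)]
index_table s [([0.437, 0.21, 0.092], 0.82)]
post_fl t [([0.538, 0.249, 0.099], 0.72)]
post_fl s [([0.443, 0.244, 0.102], 0.61), ([0.45, -0.019, 0.006], 0.32)]
cover t [([0.455, -0.017, 0.007], 0.62), ([0.54, 0.252, 0.101], 0.4)]
cover s [([0.452, -0.016, 0.008], 0.54)]
cover_grip t [([0.452, -0.011, 0.003], 0.57)]
cover_grip s [([0.449, -0.017, 0.005], 0.69), ([0.433, 0.427, 0.011], 0.25)]
grease_tin t [([0.564, -0.128, 0.022], 0.56)]
grease_tin s []
pliers t [([0.481, 0.434, 0.009], 0.64), ([0.564, -0.126, 0.023], 0.49)]
pliers s []
tape t [([0.572, 0.186, 0.141], 0.61)]
tape s []
```

View pics/top0.png

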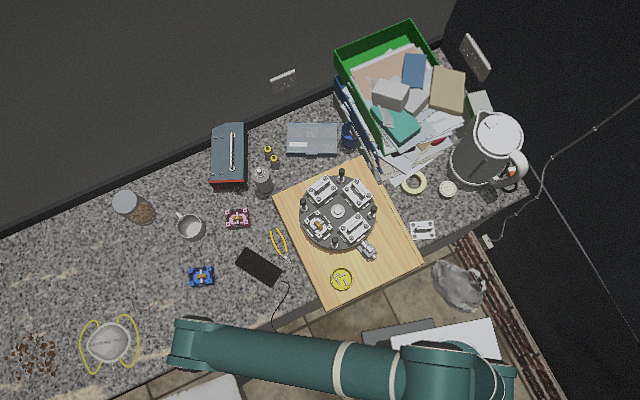

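View pics/scene0.png

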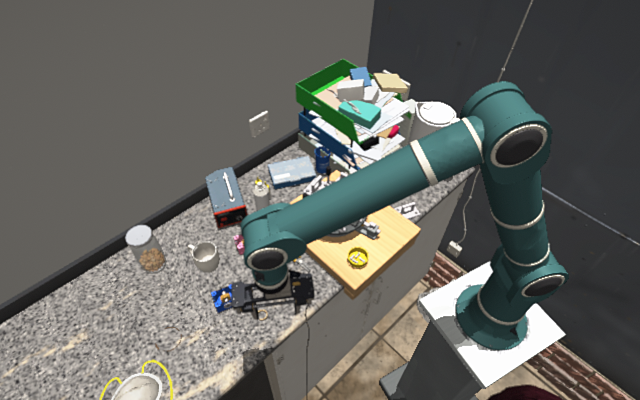

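The top view shows the dial at about (338,212) with the open gearbox (brass wheel) at (318,226), which is the left nest. The pointer is at (368,250) and the cover at (422,230). The blue (201,275) and pink (237,217) housings are look-alikes. Next I'll get the dial's centre and yaw from the post tops.

```bash
python3 - <<'E'
from h import *
t=camera('top'); W=cloud(t)
m=silhouettes('index_table',t)[0]['pixels']
d=np.linalg.norm(W[...,:2]-[0.53,0.245],axis=-1)
zd=W[(d<0.118)&(abs(W[...,2]-0.097)<0.006)]
print('dial z',np.median(zd[:,2]),len(zd)); c0=(zd[:,:2].min(0)+zd[:,:2].max(0))/2; print(c0,np.ptp(zd[:,:2],axis=0))
k=((d<0.135)&(W[...,2]>0.172)&(W[...,2]<0.195)).astype(np.uint8)
n,l,s,c=cv2.connectedComponentsWithStats(k)
for i in range(1,n):
    q=W[l==i]; print(len(q),np.round(q.mean(0),4),np.round(c[i]), t['pixels'][l==i].mean(0).round())
near=W[(d<0.4)&(d>0.14)]
for z in(0.06,0.12,0.2): 
    q=near[near[:,2]>z]; print(z,len(q),q.min(0) if len(q) else '',q.max(0) if len(q) else '')
E
```

```text
dial z 0.09733402678252667 1736
[0.53621927 0.24846238] [0.22285379 0.22867004]
33 [0.641  0.2213 0.1819] [342. 171.] [75. 72. 68.]
70 [0.6089 0.2869 0.1804] [322. 185.] [173. 172. 173.]
65 [0.5785 0.1844 0.1819] [358. 188.] [183. 182. 183.]
33 [0.5712 0.3501 0.1808] [303. 201.] [72. 69. 67.]
32 [0.5118 0.1516 0.1806] [374. 208.] [85. 80. 74.]
68 [0.4752 0.2152 0.1816] [355. 224.] [184. 183. 184.]
32 [0.4428 0.281  0.1816] [334. 240.] [83. 78. 73.]
0.06 16538 [ 0.13024051 -0.12699981  0.06000808] [0.92400469 0.60066312 0.82596656]
0.12 15017 [ 0.13024051 -0.12699981  0.12001951] [0.92400469 0.54935888 0.82596656]
0.2 12745 [ 0.13024051 -0.12306836  0.20002707] [0.92400469 0.52026889 0.82596656]
```

```bash
cat >> h.py <<'E'
def tool():
    s=read_state(); return np.array(s['tool_pos']),R.from_rotvec(s['orientation']),s
def plan(xyz,yaw,half=True):
    """travel/angular for TCP at xyz, pointing down, tool y along world angle yaw (mod pi)"""
    p,r,s=tool()
    best=None
    for a in (yaw,yaw+np.pi):
        y=np.array([np.cos(a),np.sin(a),0]); z=np.array([0,0,-1.]); x=np.cross(y,z)
        q=r.inv()*R.from_matrix(np.stack([x,y,z],1))
        o=(r.inv().apply(np.array(xyz)-p),q.as_rotvec()); print('travel',o[0].round(4),'ang',o[1].round(4))
E
python3 - <<'E'
from h import *
p,r,s=tool(); print(r.as_matrix().round(3)); 
plan([0.4428,0.281,0.222],np.radians(73))
w=camera('wrist'); print(np.array(w['extrinsics']).round(3), p, w['fx'])
E
```

```text
[[-0.937  0.35   0.   ]
 [ 0.35   0.937 -0.   ]
 [-0.    -0.    -1.   ]]
travel [-0.3163 -0.2317  0.0006] ang [-0.      0.     -0.0612]
travel [-0.3163 -0.2317  0.0006] ang [0.     0.     3.0804]
[[ 0.351  0.897  0.269  0.152]
 [ 0.937 -0.336 -0.101  0.637]
 [ 0.     0.288 -0.958  0.386]
 [ 0.     0.     0.     1.   ]] [0.22767635 0.60880211 0.22259711] 352.629418601318
```

Emit:
drive_tool(
  commands=[
    {"travel":[-0.04,-0.029,0],"angular":[0,0,-0.008],"jaw":125},
    {"travel":[-0.079,-0.058,0],"angular":[0,0,-0.015],"jaw":125},
    {"travel":[-0.119,-0.087,0],"angular":[0,0,-0.023],"jaw":125},
    {"travel":[-0.158,-0.116,0],"angular":[0,0,-0.03],"jaw":125},
    {"travel":[-0.198,-0.145,0],"angular":[0,0,-0.038],"jaw":125},
    {"travel":[-0.237,-0.174,0],"angular":[0,0,-0.046],"jaw":125},
    {"travel":[-0.277,-0.203,0],"angular":[0,0,-0.053],"jaw":125},
    {"travel":[-0.29,-0.213,0],"angular":[0,0,-0.061],"jaw":125},
  ],
  force=25,
)

```text
time: 1.82
tool_pos: [0.4111, 0.3282, 0.223]
orientation: [0.464, 3.107, 0.001]
wrist_force: [1.1, 1.0, 0.6]
gripper_width: 0.0467
grasp_force: 0.0
```

Emit:
drive_tool(
  commands=[
    {"travel":[-0.02,-0.014,0],"angular":[0,0,0],"jaw":125},
    {"travel":[-0.026,-0.019,0],"angular":[0,0,0],"jaw":125},
    {"travel":[-0.026,-0.019,0],"angular":[0,0,0],"jaw":125},
    {"travel":[-0.026,-0.019,0],"angular":[0,0,0],"jaw":125},
  ],
)

```text
time: 2.15
tool_pos: [0.429, 0.3052, 0.2227]
orientation: [-0.464, -3.107, -0.001]
wrist_force: [-0.6, 0.7, 0.6]
gripper_width: 0.0468
grasp_force: 0.0
```

```bash
python3 - <<'E'
from h import *
p,r,s=tool(); print(p,s['gripper_width'],s['qpos'].round(3) if hasattr(s['qpos'],'round') else s['qpos'])
w=camera('wrist'); W=cloud(w); save(w,'w1')
k=((W[...,2]>0.168)&(W[...,2]<0.195)).astype(np.uint8)
n,l,st,c=cv2.connectedComponentsWithStats(k)
for i in range(1,n):
    if st[i,4]>150: q=W[l==i]; print(len(q),np.round(q.mean(0),4),((q.min(0)+q.max(0))/2).round(4),np.ptp(q,axis=0).round(3),c[i].round())
plan([0.4428,0.281,0.156],np.radians(73))
E
```

```text
[0.42900724 0.3051708  0.22267659] 0.04679046585506522 [-0.77   0.257  0.104  1.911 -0.033  0.975  0.624]
724 [0.4419 0.2806 0.1811] [0.4435 0.2798 0.1769] [0.017 0.016 0.018] [291. 262.]
travel [-0.021  -0.0197  0.0666] ang [ 0.0007 -0.0007  0.0022]
travel [-0.021  -0.0197  0.0666] ang [ 1.1000e-03  1.0000e-03 -3.1394e+00]
```

View pics/w1.png

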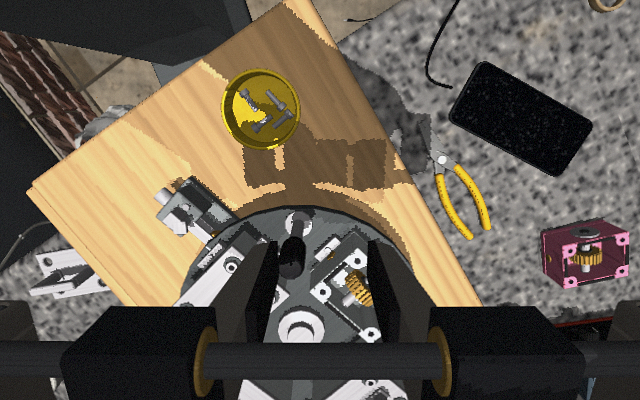

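The wrist view shows the post at (291,262) between the fingers, and the open gearbox beside it at (350,280). I'll move over the post and go down.

Emit:
drive_tool(
  commands=[
    {"travel":[-0.021,-0.02,0],"angular":[0,0,0],"jaw":125},
    {"travel":[-0.021,-0.02,0],"angular":[0,0,0],"jaw":125},
    {"travel":[-0.021,-0.02,0],"angular":[0,0,0],"jaw":125},
    {"travel":[-0.021,-0.02,0.02],"angular":[0,0,0],"jaw":125},
    {"travel":[-0.021,-0.02,0.04],"angular":[0,0,0],"jaw":125},
    {"travel":[-0.021,-0.02,0.06],"angular":[0,0,0],"jaw":125},
    {"travel":[-0.021,-0.02,0.067],"angular":[0,0,0],"jaw":125},
    {"travel":[-0.021,-0.02,0.067],"angular":[0,0,0],"jaw":125},
  ],
)

```text
time: 2.87
tool_pos: [0.4418, 0.2798, 0.1539]
orientation: [-0.46, -3.105, 0.004]
wrist_force: [0.2, 0.3, 0.8]
gripper_width: 0.0466
grasp_force: 0.0
```

```bash
python3 - <<'E'
from h import *
p,r,s=tool(); print(p,s['wrist_force'])
plan([0.4425,0.2805,0.156],np.radians(73))
E
```

```text
[0.44180239 0.27979125 0.15386696] [0.18933138 0.33492523 0.78508818]
travel [-0.0005  0.0009 -0.0021] ang [-0.0028 -0.0027  0.0025]
travel [-0.0005  0.0009 -0.0021] ang [ 0.0042 -0.0044 -3.1391]
```

Emit:
drive_tool(
  commands=[
    {"travel":[0,0.001,0],"angular":[0,0,0],"jaw":255},
    {"travel":[0,0.001,0],"angular":[0,0,0],"jaw":255},
    {"travel":[0,0.001,0],"angular":[0,0,0],"jaw":255},
    {"travel":[0,0.001,0],"angular":[0,0,0],"jaw":255},
    {"travel":[0,0.001,0],"angular":[0,0,0],"jaw":255},
  ],
  force=25,
)

```text
time: 3.28
tool_pos: [0.4441, 0.2791, 0.1564]
orientation: [0.465, 3.107, -0.002]
wrist_force: [-1.6, -1.8, 4.5]
gripper_width: 0.017
grasp_force: 25.0
```

Emit:
drive_tool(
  commands=[
    {"travel":[-0.0001,-0.0052,0],"angular":[0,0,-0.05],"jaw":255},
    {"travel":[-0.0005,-0.0104,0],"angular":[0,0,-0.1],"jaw":255},
    {"travel":[-0.0012,-0.0155,0],"angular":[0,0,-0.15],"jaw":255},
    {"travel":[-0.0021,-0.0207,0],"angular":[0,0,-0.2],"jaw":255},
    {"travel":[-0.0032,-0.0257,0],"angular":[0,0,-0.25],"jaw":255},
    {"travel":[-0.0046,-0.0307,0],"angular":[0,0,-0.3],"jaw":255},
    {"travel":[-0.0063,-0.0357,0],"angular":[0,0,-0.35],"jaw":255},
    {"travel":[-0.0082,-0.0405,0],"angular":[0,0,-0.4],"jaw":255},
  ],
)

```text
time: 3.95
tool_pos: [0.4404, 0.2394, 0.1564]
orientation: [-0.166, 3.136, 0.003]
wrist_force: [-0.2, 1.9, 1.3]
gripper_width: 0.017
grasp_force: 25.0
```

Emit:
drive_tool(
  commands=[
    {"travel":[-0.0001,-0.0052,0],"angular":[0,0,-0.05],"jaw":255},
    {"travel":[-0.0005,-0.0104,0],"angular":[0,0,-0.1],"jaw":255},
    {"travel":[-0.0012,-0.0155,0],"angular":[0,0,-0.15],"jaw":255},
    {"travel":[-0.0021,-0.0207,0],"angular":[0,0,-0.2],"jaw":255},
    {"travel":[-0.0032,-0.0257,0],"angular":[0,0,-0.25],"jaw":255},
    {"travel":[-0.0046,-0.0307,0],"angular":[0,0,-0.3],"jaw":255},
    {"travel":[-0.0063,-0.0357,0],"angular":[0,0,-0.35],"jaw":255},
    {"travel":[-0.0082,-0.0405,0],"angular":[0,0,-0.4],"jaw":255},
  ],
)

```text
time: 4.62
tool_pos: [0.4524, 0.1998, 0.1564]
orientation: [-0.786, 3.041, 0.002]
wrist_force: [-1.6, 1.1, 2.0]
gripper_width: 0.0174
grasp_force: 25.0
```

Emit:
drive_tool(
  commands=[
    {"travel":[-0.0001,-0.0052,0],"angular":[0,0,-0.05],"jaw":255},
    {"travel":[-0.0005,-0.0104,0],"angular":[0,0,-0.1],"jaw":255},
    {"travel":[-0.0012,-0.0155,0],"angular":[0,0,-0.15],"jaw":255},
    {"travel":[-0.0021,-0.0207,0],"angular":[0,0,-0.2],"jaw":255},
    {"travel":[-0.0032,-0.0257,0],"angular":[0,0,-0.25],"jaw":255},
    {"travel":[-0.0046,-0.0307,0],"angular":[0,0,-0.3],"jaw":255},
    {"travel":[-0.0063,-0.0357,0],"angular":[0,0,-0.35],"jaw":255},
    {"travel":[-0.0082,-0.0405,0],"angular":[0,0,-0.4],"jaw":255},
  ],
)

```text
time: 5.28
tool_pos: [0.479, 0.1678, 0.1564]
orientation: [-1.375, 2.825, 0.001]
wrist_force: [-2.7, 0.0, 3.5]
gripper_width: 0.0173
grasp_force: 25.0
```

```bash
python3 - <<'E'
from h import *
p,r,s=tool(); C=np.array([0.5417,0.2510]); v=p[:2]-C
print(p,np.degrees(np.arctan2(v[1],v[0]))%360,np.hypot(*v),s['wrist_force'],s['qpos'],'target 253.1')
print(np.degrees(np.arctan2(*r.as_matrix()[:2,1][::-1])))
E
```

```text
[0.4790391  0.16782737 0.15636445] 233.00622906050037 0.10413488690761794 [-2.68894065  0.00864168  3.46392762] [-0.34785784  0.31798702 -0.06488272  2.00399709  0.02724622  0.82026109
  2.04855997] target 253.1
141.90092009310476
```

Emit:
drive_tool(
  commands=[
    {"travel":[-0.0001,-0.0052,0],"angular":[0,0,-0.05],"jaw":255},
    {"travel":[-0.0005,-0.0104,0],"angular":[0,0,-0.1],"jaw":255},
    {"travel":[-0.0012,-0.0155,0],"angular":[0,0,-0.15],"jaw":255},
    {"travel":[-0.0021,-0.0207,0],"angular":[0,0,-0.2],"jaw":255},
    {"travel":[-0.0032,-0.0257,0],"angular":[0,0,-0.25],"jaw":255},
    {"travel":[-0.0046,-0.0307,0],"angular":[0,0,-0.3],"jaw":255},
    {"travel":[-0.0063,-0.0357,0],"angular":[0,0,-0.35],"jaw":255},
    {"travel":[-0.0063,-0.0357,0],"angular":[0,0,-0.35],"jaw":255},
  ],
)

```text
time: 5.95
tool_pos: [0.5118, 0.1503, 0.1563]
orientation: [-1.843, 2.543, -0.001]
wrist_force: [-0.4, -1.1, 4.2]
gripper_width: 0.0173
grasp_force: 25.0
```

```bash
python3 - <<'E'
from h import *
p,r,s=tool(); C=np.array([0.5417,0.2510]); v=p[:2]-C
print(p,np.degrees(np.arctan2(v[1],v[0]))%360,np.hypot(*v),s['wrist_force'],s['qpos'])
E
```

```text
[0.51184025 0.15025954 0.15628478] 253.49002986557915 0.10507257319786512 [-0.39257485 -1.06557356  4.19286261] [-0.25033577  0.36069977 -0.11900959  1.94235133  0.05677116  0.84043625
  2.42552695]
```

Emit:
drive_tool(
  commands=[
    {"travel":[0,0,0],"angular":[0,0,0],"jaw":125},
    {"travel":[0,0,0],"angular":[0,0,0],"jaw":125},
    {"travel":[0,0,0],"angular":[0,0,0],"jaw":125},
    {"travel":[0,0,0],"angular":[0,0,0],"jaw":125},
    {"travel":[0,0,-0.03],"angular":[0,0,0],"jaw":125},
    {"travel":[0,0,-0.06],"angular":[0,0,0],"jaw":125},
    {"travel":[0,0,-0.09],"angular":[0,0,0],"jaw":125},
    {"travel":[0,0,-0.09],"angular":[0,0,0],"jaw":125},
  ],
)

```text
time: 6.62
tool_pos: [0.5141, 0.1519, 0.2514]
orientation: [-1.836, 2.537, -0.005]
wrist_force: [0.8, -0.2, -0.5]
gripper_width: 0.0466
grasp_force: 0.0
```

```bash
python3 - <<'E'
from h import *
p,r,s=tool(); print(p)
t=camera('top'); W=cloud(t); save(t,'top1')
d=np.linalg.norm(W[...,:2]-[0.5417,0.251],axis=-1)
k=((d<0.135)&(W[...,2]>0.172)&(W[...,2]<0.195)).astype(np.uint8)
n,l,st,c=cv2.connectedComponentsWithStats(k)
for i in range(1,n):
    q=W[l==i]; print(len(q),np.round(q.mean(0),4),c[i].round())
for n in ['gearbox_open','cover','cover_grip','grease_tin','tape']:
    print(n,[(np.round(d['xyz'],3).tolist(),round(d['confidence'],2)) for d in recognise(n,t)[:5]])
m=(np.linalg.norm(W[...,:2]-[0.455,-0.017],axis=-1)<0.07)
q=W[m&(W[...,2]>0.03)&(W[...,2]<0.06)]; print(len(q),q.mean(0)); u=np.linalg.svd(q[:,:2]-q[:,:2].mean(0))[2][0]; print('bar dir',np.degrees(np.arctan2(u[1],u[0])))
E
```

```text
[0.51409395 0.15189601 0.25137698]
33 [0.6396 0.2192 0.1821] [342. 171.]
68 [0.6095 0.2859 0.1806] [322. 185.]
68 [0.5763 0.1833 0.181 ] [359. 189.]
33 [0.5737 0.3492 0.1809] [303. 200.]
69 [0.5079 0.3185 0.181 ] [317. 220.]
32 [0.4433 0.2838 0.1821] [334. 240.]
gearbox_open [([0.431, 0.702, 0.027], 0.91), ([0.6, 0.56, 0.028], 0.7), ([0.468, 0.216, 0.124], 0.6), ([0.507, 0.316, 0.14], 0.21)]
cover [([0.452, -0.012, 0.002], 0.74)]
cover_grip [([0.452, -0.008, 0.002], 0.57)]
grease_tin []
tape []
144 [0.44463528 0.01894379 0.0411371 ]
bar dir -77.11840403541704
```

View pics/top1.png

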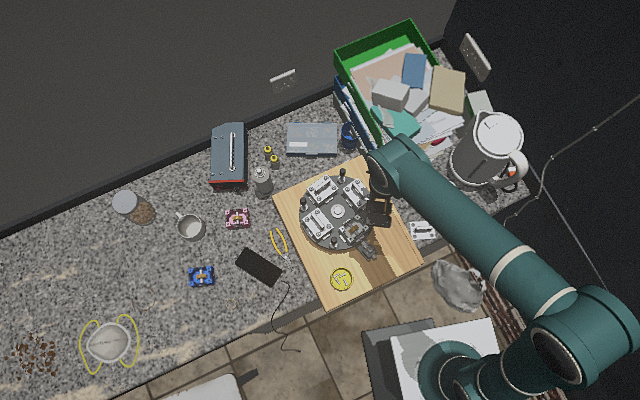

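The open gearbox now stands at the pointer, around (355,230), and the cover is at (422,230). I'll move over to the cover while turning the tool back to a comfortable wrist angle.

```bash
python3 - <<'E'
from h import *
plan([0.452,-0.012,0.24],np.radians(-10))
E
```

```text
travel [0.1724 0.0046 0.0045] ang [-2.1000e-03 -3.4000e-03  2.9984e+00]
travel [0.1724 0.0046 0.0045] ang [ 0.0022 -0.0014 -0.1432]
```

Emit:
drive_tool(
  commands=[
    {"travel":[0.022,0.0006,0],"angular":[0,0,0.12],"jaw":125},
    {"travel":[0.044,0.0012,0],"angular":[0,0,0.24],"jaw":125},
    {"travel":[0.066,0.0018,0],"angular":[0,0,0.36],"jaw":125},
    {"travel":[0.088,0.0024,0],"angular":[0,0,0.48],"jaw":125},
    {"travel":[0.11,0.003,0],"angular":[0,0,0.6],"jaw":125},
    {"travel":[0.132,0.0036,0],"angular":[0,0,0.72],"jaw":125},
    {"travel":[0.154,0.0042,0],"angular":[0,0,0.84],"jaw":125},
    {"travel":[0.172,0.0046,0],"angular":[0,0,0.96],"jaw":125},
  ],
)

```text
time: 7.58
tool_pos: [0.4517, -0.0128, 0.2445]
orientation: [0.448, -3.107, 0.0]
wrist_force: [-0.1, -0.8, 0.3]
gripper_width: 0.0468
grasp_force: 0.0
```

Emit:
drive_tool(
  commands=[
    {"travel":[0,0,0],"angular":[0,0,0.12],"jaw":125},
    {"travel":[0,0,0],"angular":[0,0,0.24],"jaw":125},
    {"travel":[0,0,0],"angular":[0,0,0.36],"jaw":125},
    {"travel":[0,0,0],"angular":[0,0,0.48],"jaw":125},
    {"travel":[0,0,0],"angular":[0,0,0.6],"jaw":125},
    {"travel":[0,0,0],"angular":[0,0,0.72],"jaw":125},
    {"travel":[0,0,0],"angular":[0,0,0.84],"jaw":125},
    {"travel":[0,0,0],"angular":[0,0,0.96],"jaw":125},
  ],
)

```text
time: 8.25
tool_pos: [0.4523, -0.0114, 0.2445]
orientation: [-1.036, -2.964, 0.002]
wrist_force: [0.3, 0.2, -0.6]
gripper_width: 0.0469
grasp_force: 0.0
```

Emit:
drive_tool(
  commands=[
    {"travel":[0,0,0],"angular":[0,0,0.12],"jaw":125},
    {"travel":[0,0,0],"angular":[0,0,0.24],"jaw":125},
    {"travel":[0,0,0],"angular":[0,0,0.36],"jaw":125},
    {"travel":[0,0,0],"angular":[0,0,0.48],"jaw":125},
    {"travel":[0,0,0],"angular":[0,0,0.6],"jaw":125},
    {"travel":[0,0,0],"angular":[0,0,0.72],"jaw":125},
    {"travel":[0,0,0],"angular":[0,0,0.84],"jaw":125},
    {"travel":[0,0,0],"angular":[0,0,0.96],"jaw":125},
  ],
)

```text
time: 8.92
tool_pos: [0.4524, -0.0113, 0.2445]
orientation: [-2.288, -2.151, 0.003]
wrist_force: [0.9, -0.2, 0.6]
gripper_width: 0.047
grasp_force: 0.0
```

```bash
python3 - <<'E'
from h import *
p,r,s=tool(); print(p,s['qpos'])
w=camera('wrist'); W=cloud(w); save(w,'w2')
for n in ['cover','cover_grip']:
    print(n,[(np.round(d['xyz'],3).tolist(),round(d['confidence'],2)) for d in recognise(n,w)[:5]])
sl=silhouettes('cover',w); print([x['confidence'] for x in sl])
m=sl[0]['pixels'] if sl else None
if m is not None:
    q=W[m]; q=q[~np.isnan(q[:,0])]; print(np.percentile(q[:,2],[2,25,50,75,98]))
    b=q[(q[:,2]>0.035)&(q[:,2]<0.055)]; pl=q[(q[:,2]>0.000)&(q[:,2]<0.009)]
    for nm,x in(('bar',b),('plate',pl)):
        rc=cv2.minAreaRect((x[:,:2]*1000).astype(np.float32)); print(nm,len(x),rc,x[:,2].mean())
plan([0.452,-0.012,0.24],np.radians(-10))
E
```

```text
[ 0.45235294 -0.01134952  0.24452394] [-0.24080611  0.09929755  0.20568989  2.05068665 -0.0237738   0.99598353
 -0.08513496]
cover [([0.453, -0.008, 0.003], 0.77)]
cover_grip [([0.455, -0.006, 0.004], 0.75)]
[0.9]
[0.00265201 0.00566759 0.00632186 0.00717014 0.04680619]
bar 467 ((455.8921203613281, -14.97726821899414), (52.37816619873047, 9.98128890991211), 83.4256820678711) 0.045768753473630214
plate 2712 ((455.9890441894531, -16.058921813964844), (81.41179656982422, 60.61360168457031), 83.69530487060547) 0.006025312966343908
travel [-0.0007 -0.0006  0.0049] ang [-0.0013  0.0004  0.1219]
travel [-0.0007 -0.0006  0.0049] ang [-6.0000e-04 -2.0000e-03 -3.0196e+00]
```

View pics/w2.png

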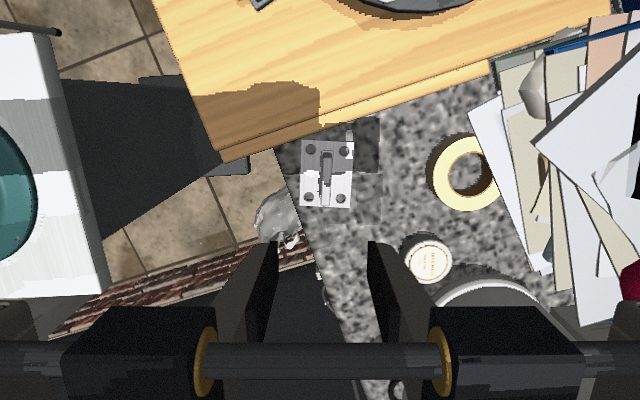

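The cover shows at (327,172) with its bar along the tool's x axis, clear of the board edge and the tape. I'll compute the descent.

```bash
python3 - <<'E'
from h import *
plan([0.456,-0.0155,0.0295],np.radians(-6.4))
E
```

```text
travel [-0.0039  0.0039  0.2154] ang [-0.0013  0.0003  0.0591]
travel [-0.0039  0.0039  0.2154] ang [-5.0000e-04 -2.0000e-03 -3.0825e+00]
```

Emit:
drive_tool(
  commands=[
    {"travel":[-0.0039,0.0039,0.02],"angular":[0,0,0.059],"jaw":125},
    {"travel":[-0.0039,0.0039,0.05],"angular":[0,0,0.059],"jaw":125},
    {"travel":[-0.0039,0.0039,0.08],"angular":[0,0,0.059],"jaw":125},
    {"travel":[-0.0039,0.0039,0.11],"angular":[0,0,0.059],"jaw":125},
    {"travel":[-0.0039,0.0039,0.13],"angular":[0,0,0.059],"jaw":125},
    {"travel":[-0.0039,0.0039,0.135],"angular":[0,0,0.059],"jaw":125},
    {"travel":[-0.0039,0.0039,0.135],"angular":[0,0,0.059],"jaw":125},
  ],
)

```text
time: 9.7
tool_pos: [0.4555, -0.0156, 0.1093]
orientation: [-2.342, -2.091, 0.005]
wrist_force: [0.2, -0.8, -0.3]
gripper_width: 0.0469
grasp_force: 0.0
```

```bash
cat >> h.py <<'E'
def cov(w,W,zb,tol=.006):
    sl=silhouettes('cover',w)
    for x in sl[:2]:
        q=W[x['pixels']]; q=q[~np.isnan(q[:,0])]
        b=q[abs(q[:,2]-zb-.045)<tol]; pl=q[abs(q[:,2]-zb-.005)<tol]
        for nm,a in(('bar',b),('plate',pl)):
            if len(a)>50: print(nm,round(x['confidence'],2),len(a),cv2.minAreaRect((a[:,:2]*1000).astype(np.float32)),np.median(a[:,2]))
E
python3 - <<'E'
from h import *
w=camera('wrist'); W=cloud(w); save(w,'w3'); cov(w,W,0)
plan([0.456,-0.0155,0.0295],np.radians(-6.4))
E
```

```text
bar 0.78 1057 ((455.9474792480469, -14.961114883422852), (52.69239044189453, 9.621071815490723), 83.25556945800781) 0.04598859896980928
plate 0.78 5729 ((455.6118469238281, -16.741519927978516), (81.57906341552734, 61.72764587402344), 84.03862762451172) 0.006158865122445845
travel [-0.0002 -0.0014  0.0818] ang [ 0.0011 -0.0002 -0.0024]
travel [-0.0002 -0.0014  0.0818] ang [-3.0000e-04 -1.7000e-03  3.1391e+00]
```

Emit:
drive_tool(
  commands=[
    {"travel":[0,-0.0005,0.02],"angular":[0,0,0],"jaw":125},
    {"travel":[0,-0.0005,0.04],"angular":[0,0,0],"jaw":125},
    {"travel":[0,-0.0005,0.06],"angular":[0,0,0],"jaw":125},
    {"travel":[0,-0.0005,0.075],"angular":[0,0,0],"jaw":125},
    {"travel":[0,-0.0005,0.08],"angular":[0,0,0],"jaw":125},
    {"travel":[0,-0.0005,0.08],"angular":[0,0,0],"jaw":125},
  ],
)

```text
time: 10.3
tool_pos: [0.4565, -0.0154, 0.0308]
orientation: [2.345, 2.09, 0.0]
wrist_force: [-0.3, -0.7, 0.4]
gripper_width: 0.0471
grasp_force: 0.0
```

Emit:
drive_tool(
  commands=[
    {"travel":[0,0,0],"angular":[0,0,0],"jaw":255},
    {"travel":[0,0,0],"angular":[0,0,0],"jaw":255},
    {"travel":[0,0,0],"angular":[0,0,0],"jaw":255},
    {"travel":[0,0,0],"angular":[0,0,0],"jaw":255},
    {"travel":[0,0,0],"angular":[0,0,0],"jaw":255},
    {"travel":[0,0,0],"angular":[0,0,0],"jaw":255},
  ],
  force=35,
)

```text
time: 10.8
tool_pos: [0.4563, -0.0153, 0.0309]
orientation: [2.345, 2.09, 0.001]
wrist_force: [-1.0, 0.3, 2.4]
gripper_width: 0.0099
grasp_force: 35.1
```

Emit:
drive_tool(
  commands=[
    {"travel":[0,0,-0.01],"angular":[0,0,0],"jaw":255},
    {"travel":[0,0,-0.03],"angular":[0,0,0],"jaw":255},
    {"travel":[0,0,-0.06],"angular":[0,0,0],"jaw":255},
    {"travel":[0,0,-0.09],"angular":[0,0,0],"jaw":255},
    {"travel":[0,0,-0.12],"angular":[0,0,0],"jaw":255},
    {"travel":[0,0,-0.15],"angular":[0,0,0],"jaw":255},
    {"travel":[0,0,-0.18],"angular":[0,0,0],"jaw":255},
    {"travel":[0,0,-0.21],"angular":[0,0,0],"jaw":255},
  ],
)

```text
time: 11.47
tool_pos: [0.4554, -0.0156, 0.2427]
orientation: [2.346, 2.09, 0.0]
wrist_force: [0.3, -0.3, -1.8]
gripper_width: 0.0097
grasp_force: 35.0
```

```bash
python3 - <<'E'
from h import *
p,r,s=tool(); print(p,s['wrist_force'])
plan([0.517,0.136,0.26],np.radians(28))
E
```

```text
[ 0.45538041 -0.01559901  0.24265654] [ 0.29487491 -0.34344868 -1.82361293]
travel [ 0.1577  0.0438 -0.0173] ang [ 1.000e-04 -0.000e+00 -6.041e-01]
travel [ 0.1577  0.0438 -0.0173] ang [-0.0000e+00 -1.0000e-04  2.5375e+00]
```

Emit:
drive_tool(
  commands=[
    {"travel":[0,0,-0.017],"angular":[0,0,0],"jaw":255},
    {"travel":[0.026,0.0073,-0.017],"angular":[0,0,-0.1],"jaw":255},
    {"travel":[0.053,0.0146,-0.017],"angular":[0,0,-0.2],"jaw":255},
    {"travel":[0.079,0.022,-0.017],"angular":[0,0,-0.3],"jaw":255},
    {"travel":[0.105,0.029,-0.017],"angular":[0,0,-0.4],"jaw":255},
    {"travel":[0.132,0.0365,-0.017],"angular":[0,0,-0.5],"jaw":255},
    {"travel":[0.1577,0.0438,-0.017],"angular":[0,0,-0.604],"jaw":255},
    {"travel":[0.1577,0.0438,-0.017],"angular":[0,0,-0.604],"jaw":255},
  ],
)

```text
time: 12.13
tool_pos: [0.5182, 0.1419, 0.2578]
orientation: [-1.603, -2.701, -0.004]
wrist_force: [-1.4, 0.9, -1.8]
gripper_width: 0.0096
grasp_force: 35.0
```

```bash
python3 - <<'E'
from h import *
p,r,s=tool(); print(p,s['wrist_force'],s['grasp_force'])
w=camera('wrist'); W=cloud(w); save(w,'w4')
print([(np.round(d['xyz'],3).tolist(),round(d['confidence'],2)) for d in recognise('gearbox_open',w)[:5]])
for x in silhouettes('gearbox_open',w)[:3]:
    q=W[x['pixels']]; q=q[~np.isnan(q[:,0])]; a=q[abs(q[:,2]-.137)<.005]
    print(x['confidence'],len(q),len(a)); 
    if len(a)>50: print(cv2.minAreaRect((a[:,:2]*1000).astype(np.float32)),np.median(a[:,2]))
cov(w,W,p[2]-.0309)
E
```

```text
[0.51816465 0.14188606 0.25781673] [-1.36486568  0.9216646  -1.76955519] 34.998995661735535
[([0.473, 0.218, 0.126], 0.59)]
0.97 6856 3183
((476.954345703125, 214.64334106445312), (56.69056701660156, 71.79895782470703), 26.95781135559082) 0.1379439708386771
bar 0.92 2100 ((518.307373046875, 142.0680389404297), (9.734578132629395, 53.14388656616211), 28.726898193359375) 0.2728533669282919
plate 0.92 6241 ((513.7477416992188, 150.33804321289062), (60.136199951171875, 59.250186920166016), 28.729694366455078) 0.23304138144385125
```

View pics/w4.png

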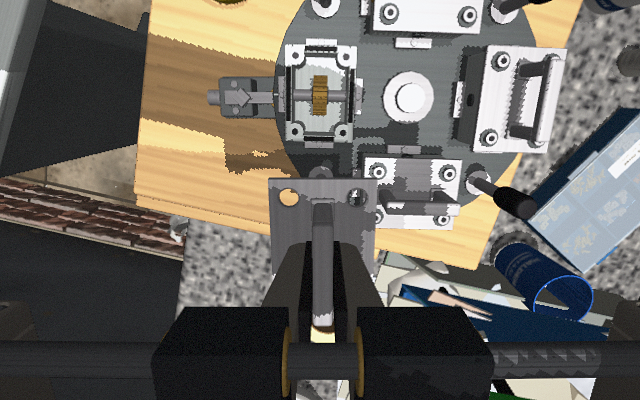

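Clear view: the open gearbox is at (320,95) beside the pointer, with thread bosses near (295,55), (345,57), (293,133) and (343,133). The held cover's near holes show at (289,198) and (356,197). I'll enlarge the crop to get the holes precisely.

```bash
python3 - <<'E'
from h import *
im=cv2.imread('pics/w4.png')[35:215,265:385]
cv2.imwrite('pics/crop4.png',cv2.resize(im,None,fx=3.3,fy=3.3,interpolation=cv2.INTER_CUBIC))
w=camera('wrist'); p,r,s=tool(); print(p,np.degrees(np.arctan2(*r.as_matrix()[:2,1][::-1])))
# predicted pixels of threads for rough pose
def ths(c,yaw,z): 
    Rm=R.from_euler('z',yaw,degrees=True)
    return [np.array([*c,z])+Rm.apply([sx*.019,sy*.028,0]) for sx in(-1,1) for sy in(-1,1)]
for X in ths([.47695,.2146],27.5,.138): print('thr',np.round(pix(w,X),1))
for X in ths([.5183,.1421],28.7,p[2]-.0309+.006): print('cov',np.round(pix(w,X),1))
E
```

```text
[0.51738303 0.13481112 0.25774983] 27.872630832621603
thr [299.8 124.2]
thr [299.   47.2]
thr [348.2 124.5]
thr [350.2  47.6]
cov [298.  279.5]
cov [294.5 188.4]
cov [361.8 278.7]
cov [363.7 187.4]
```

View pics/crop4.png

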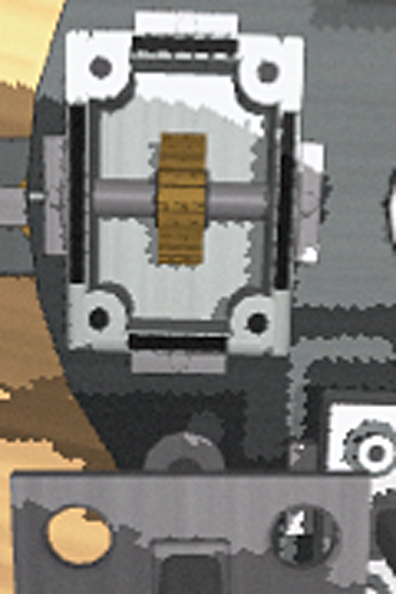

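Emit:
drive_tool(
  commands=[
    {"travel":[0,0,0],"angular":[0,0,0],"jaw":255},
    {"travel":[0,0,0],"angular":[0,0,0],"jaw":255},
    {"travel":[0,0,0],"angular":[0,0,0],"jaw":255},
  ],
)

```text
time: 12.63
tool_pos: [0.5177, 0.1356, 0.2578]
orientation: [1.619, 2.692, 0.0]
wrist_force: [-0.4, 0.2, -1.4]
gripper_width: 0.0095
grasp_force: 35.0
```

```bash
cat >> h.py <<'E'
def ray(p,uv,z):
    """world xy of pixel uv on horizontal plane z"""
    xd=np.array([(uv[0]-p['cx'])/p['fx'],(uv[1]-p['cy'])/p['fy']]); rd=np.hypot(*xd); r=rd
    for _ in range(20): r=rd/(1+p['k1']*r*r)
    E=np.array(p['extrinsics']); d=E[:3,:3]@np.array([*(xd/(1+p['k1']*r*r)),1]); o=E[:3,3]
    return (o+d*(z-o[2])/d[2])[:2]
def dark(p,X,rad=9,area=(6,45)):
    """centre of the dark thread hole nearest the projection of X"""
    u,v=pix(p,X); u0,v0=int(round(u)),int(round(v)); f=6
    g=cv2.cvtColor(p['pixels'],cv2.COLOR_RGB2GRAY)[v0-rad:v0+rad+1,u0-rad:u0+rad+1]
    b=None
    for th in(70,80,90,100,110):
        n,l,s,c=cv2.connectedComponentsWithStats((g<th).astype(np.uint8))
        for i in range(1,n):
            x,y,wd,ht,a=s[i]
            if area[0]<=a<=area[1] and x>0 and y>0 and x+wd<g.shape[1] and y+ht<g.shape[0] and .5<wd/ht<2:
                wgt=np.where(cv2.dilate((l==i).astype(np.uint8),np.ones((3,3))),np.maximum(150-g.astype(float),0),0)
                yy,xx=np.mgrid[0:g.shape[0],0:g.shape[1]]; e=((wgt*xx).sum()/wgt.sum(),(wgt*yy).sum()/wgt.sum())
                dd=np.hypot(e[0]-rad,e[1]-rad)
                if b is None or dd<b[0]: b=(dd,u0-rad+e[0],v0-rad+e[1],a)
    return b
L=np.array([[-.019,-.028],[-.019,.028],[.019,-.028],[.019,.028]])
def fit(pts,idx):
    """rigid 2D fit L[idx]->pts: centre, yaw deg, residuals mm"""
    A=L[idx]; B=np.array(pts); a=A-A.mean(0); b=B-B.mean(0)
    y=np.arctan2((a[:,0]*b[:,1]-a[:,1]*b[:,0]).sum(),(a*b).sum()); M=np.array([[np.cos(y),-np.sin(y)],[np.sin(y),np.cos(y)]])
    c=B.mean(0)-M@A.mean(0); return c,np.degrees(y),np.linalg.norm(B-(A@M.T+c),axis=1)*1000
def gear(w,c,yaw,z=.138):
    pts=[];ix=[]
    for i in range(4):
        X=np.array([*(np.array(c)+R.from_euler('z',yaw,degrees=True).apply([*L[i],0])[:2]),z]); b=dark(w,X)
        print('thr',i,np.round(pix(w,X),1),None if b is None else np.round(b,1))
        if b: pts.append(ray(w,b[1:3],z)); ix.append(i)
    return fit(pts,ix)
E
python3 - <<'E'
from h import *
p,r,s=tool(); w=camera('wrist'); W=cloud(w); p2,_,_=tool(); print(p,p2,np.degrees(np.arctan2(*r.as_matrix()[:2,1][::-1])))
a=[x for x in silhouettes('gearbox_open',w)][0]['pixels']; q=W[a]; q=q[abs(q[:,2]-.137)<.005]; print(cv2.minAreaRect((q[:,:2]*1000).astype(np.float32)),np.median(q[:,2]))
cov(w,W,p[2]-.0309,.003)
c,y,e=gear(w,[.4757,.2146],28); print(c,y,e)
save(w,'w5')
E
```

```text
[0.51770339 0.13559876 0.25780758] [0.51771457 0.13577011 0.25776464] 27.946197647431006
((476.88836669921875, 214.68399047851562), (56.622982025146484, 71.95558166503906), 26.42109489440918) 0.13796136930506087
bar 0.89 2054 ((517.5783081054688, 136.0715789794922), (9.698332786560059, 52.62523651123047), 27.762664794921875) 0.2728439401111093
plate 0.89 6032 ((513.639892578125, 143.575439453125), (60.182289123535156, 60.52617645263672), 27.910837173461914) 0.23295956307656024
thr 0 [297.8 124.2] [  0.4 297.9 124.4  29. ]
thr 1 [296.3  47.2] [  1.6 297.6  47.2  23. ]
thr 2 [346.2 124.1] [  1.2 346.3 125.2  25. ]
thr 3 [347.5  47.2] [  2.2 348.8  48.2  12. ]
[0.4763897  0.21449016] 27.039170171926692 [0.10470701 0.14312492 0.08526883 0.04529313]
```

```bash
cat >> h.py <<'E'
def cholesfit(w,W,c,yaw,zu):
    """cover pose from its visible holes; zu = underside height (camera-biased)"""
    pts=[];ix=[]
    for i in range(4):
        X=np.array([*(np.array(c)+R.from_euler('z',yaw,degrees=True).apply([*L[i],0])[:2]),zu+.0025]); u,v=pix(w,X)
        if not(15<u<625 and 15<v<385): continue
        u0,v0=int(round(u)),int(round(v)); rad=16
        sub=W[v0-rad:v0+rad+1,u0-rad:u0+rad+1,2]; k=(~(sub>zu-.003)).astype(np.uint8)
        n,l,s,cc=cv2.connectedComponentsWithStats(k)
        for j in range(1,n):
            x,y,wd,ht,a=s[j]
            if 60<a<600 and x>0 and y>0 and x+wd<2*rad+1 and y+ht<2*rad+1 and .6<wd/ht<1.7:
                b=(u0-rad+cc[j][0],v0-rad+cc[j][1]); print('hole',i,np.round((u,v),1),np.round(b,1),a,wd,ht)
                pts.append(ray(w,b,zu+.0025)); ix.append(i)
    return fit(pts,ix) if len(ix)>1 else None
E
python3 - <<'E'
from h import *
p,r,s=tool(); w=camera('wrist'); W=cloud(w); zu=p[2]-.0309+.001
print(cholesfit(w,W,[.5177,.1358],27.9,zu),p)
E
```

```text
hole 1 [288.1 197.1] [288.6 196.9] 249 19 17
hole 3 [355.7 197.1] [356.2 196.8] 250 19 17
(array([0.51792608, 0.13610477]), np.float64(28.04765982361711), array([0.04568705, 0.04568705])) [0.51771658 0.13602262 0.25768554]
```

```bash
python3 - <<'E'
from h import *
p,r,s=tool(); y=np.degrees(np.arctan2(*r.as_matrix()[:2,1][::-1])); print(y)
plan([.4764-.0002,.2145-.0001,.2577],np.radians(y-1.0))
E
```

```text
28.0002299443416
travel [ 0.0886  0.0001 -0.0001] ang [ 0.0001 -0.      0.0175]
travel [ 0.0886  0.0001 -0.0001] ang [ 0.0000e+00  1.0000e-04 -3.1241e+00]
```

Emit:
drive_tool(
  commands=[
    {"travel":[0.015,0,0],"angular":[0,0,0.0175],"jaw":255},
    {"travel":[0.035,0,0],"angular":[0,0,0.0175],"jaw":255},
    {"travel":[0.055,0,0],"angular":[0,0,0.0175],"jaw":255},
    {"travel":[0.075,0,0],"angular":[0,0,0.0175],"jaw":255},
    {"travel":[0.0885,0.0001,0],"angular":[0,0,0.0175],"jaw":255},
    {"travel":[0.0885,0.0001,0],"angular":[0,0,0.0175],"jaw":255},
    {"travel":[0.0885,0.0001,0],"angular":[0,0,0.0175],"jaw":255},
    {"travel":[0.0885,0.0001,0],"angular":[0,0,0.0175],"jaw":255},
  ],
)

```text
time: 13.5
tool_pos: [0.4769, 0.2133, 0.2576]
orientation: [1.643, 2.677, -0.0]
wrist_force: [0.7, -0.7, -1.8]
gripper_width: 0.0091
grasp_force: 35.0
```

Emit:
drive_tool(
  commands=[
    {"travel":[0,0,0.015],"angular":[0,0,0],"jaw":255},
    {"travel":[0,0,0.03],"angular":[0,0,0],"jaw":255},
    {"travel":[0,0,0.045],"angular":[0,0,0],"jaw":255},
    {"travel":[0,0,0.055],"angular":[0,0,0],"jaw":255},
    {"travel":[0,0,0.06],"angular":[0,0,0],"jaw":255},
    {"travel":[0,0,0.06],"angular":[0,0,0],"jaw":255},
    {"travel":[0,0,0.06],"angular":[0,0,0],"jaw":255},
    {"travel":[0,0,0.06],"angular":[0,0,0],"jaw":255},
  ],
)

```text
time: 14.17
tool_pos: [0.477, 0.2145, 0.1984]
orientation: [1.641, 2.678, 0.002]
wrist_force: [-0.1, 1.1, -1.1]
gripper_width: 0.0095
grasp_force: 35.0
```

```bash
python3 - <<'E'
from h import *
p,r,s=tool(); w=camera('wrist'); W=cloud(w); zu=p[2]-.0309+.001; save(w,'w6')
y=np.degrees(np.arctan2(*r.as_matrix()[:2,1][::-1]))
print(p,y,s['joint_vel'],s['grasp_force'])
print(cholesfit(w,W,p[:2],y,zu)); cov(w,W,zu-.001,.003)
plan([.4762,.2144,.1759],np.radians(27))
im=w['pixels'][140:340,220:420,::-1]; cv2.imwrite('pics/crop6.png',cv2.resize(im,None,fx=3,fy=3,interpolation=cv2.INTER_CUBIC))
E
```

```text
[0.47696186 0.21447447 0.19838743] 26.989747402010465 [-0.00314349 -0.00319486 -0.00070026 -0.0010123  -0.0003201  -0.00219686
 -0.00102071] 34.99968230724335
hole 1 [288.2 196.9] [288.6 196.9] 250 19 17
hole 3 [355.9 196.8] [356.1 196.8] 250 20 17
(array([0.47715592, 0.21455896]), np.float64(27.017867598987255), array([0.05999189, 0.05999189]))
bar 0.65 2081 ((477.09429931640625, 214.73245239257812), (9.788524627685547, 53.19462203979492), 27.304786682128906) 0.21339420068728557
plate 0.65 6137 ((473.1895751953125, 222.24842834472656), (60.23709487915039, 61.0426025390625), 27.015026092529297) 0.17353739362948992
travel [ 0.0001 -0.0007  0.0225] ang [0.0015 0.     0.0001]
travel [ 0.0001 -0.0007  0.0225] ang [-0.0000e+00  2.4000e-03 -3.1415e+00]
```

View pics/crop6.png

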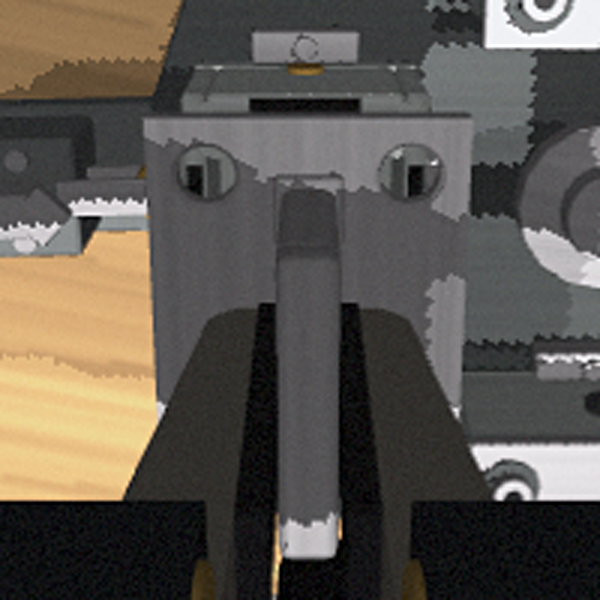

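The cover sits squarely over the housing, and its near holes at about (205,172) and (410,172) in the crop show the rim region below. Now I'll descend slowly, with the 0.7 mm sideways correction.

Emit:
drive_tool(
  commands=[
    {"travel":[0,-0.0007,0.004],"angular":[0,0,0],"jaw":255},
    {"travel":[0,-0.0007,0.008],"angular":[0,0,0],"jaw":255},
    {"travel":[0,-0.0007,0.012],"angular":[0,0,0],"jaw":255},
    {"travel":[0,-0.0007,0.016],"angular":[0,0,0],"jaw":255},
    {"travel":[0,-0.0007,0.019],"angular":[0,0,0],"jaw":255},
    {"travel":[0,-0.0007,0.021],"angular":[0,0,0],"jaw":255},
    {"travel":[0,-0.0007,0.021],"angular":[0,0,0],"jaw":255},
    {"travel":[0,-0.0007,0.021],"angular":[0,0,0],"jaw":255},
  ],
)

```text
time: 14.93
tool_pos: [0.4756, 0.2141, 0.1764]
orientation: [-1.641, -2.679, 0.0]
wrist_force: [-0.7, 0.3, -0.6]
gripper_width: 0.0094
grasp_force: 35.0
```

```bash
python3 - <<'E'
from h import *
p,r,s=tool(); w=camera('wrist'); W=cloud(w); zu=p[2]-.0309+.001; save(w,'w7')
y=np.degrees(np.arctan2(*r.as_matrix()[:2,1][::-1]))
print(p,y,s['joint_vel'],s['wrist_force'])
print(cholesfit(w,W,p[:2],y,zu))
q=W[silhouettes('cover',w)[0]['pixels']]; q=q[abs(q[:,2]-zu-.005)<.003]; q0=q-q.mean(0); n=np.linalg.svd(q0,full_matrices=False)[2][2]; print('tilt',np.arccos(abs(n[2])),np.median(q[:,2]),len(q))
plan([.4762,.2144,.1759],np.radians(27))
# rim strip visible beyond cover
for x in silhouettes('gearbox_open',w)[:2]:
    g=W[x['pixels']]; g=g[abs(g[:,2]-.138)<.003]; print('rim z',len(g),np.median(g[:,2]) if len(g) else '')
# threads through holes: expected
for i in(1,3):
    X=[*(np.array([.4764,.2145])+R.from_euler('z',27.04,degrees=True).apply([*L[i],0])[:2]),.138]; print('thr exp px',np.round(pix(w,X),1))
im=w['pixels'][150:250,250:400,::-1]; cv2.imwrite('pics/crop7.png',cv2.resize(im,None,fx=5,fy=5,interpolation=cv2.INTER_CUBIC))
E
```

```text
[0.47564642 0.21406346 0.17643853] 27.010849412764323 [ 1.43049956e-03 -4.07858418e-03  8.07253864e-04 -4.73139666e-03
  1.13381837e-03  5.74825719e-05 -1.61768342e-03] [-0.70275341  0.25002542 -0.61554121]
hole 1 [288.2 196.9] [288.6 196.9] 249 19 17
hole 3 [355.9 196.9] [356.1 196.8] 249 19 17
(array([0.47581079, 0.21415372]), np.float64(27.070280044869467), array([0.03633516, 0.03633516]))
tilt 0.002971225916908999 0.1516374233343031 6207
travel [0.     0.0004 0.0008] ang [0.0004 0.     0.0002]
travel [0.     0.0004 0.0008] ang [-0.0000e+00  6.0000e-04 -3.1414e+00]
rim z 431 0.13820529581291577
thr exp px [291.4 191.8]
thr exp px [355.7 191.7]
```

View pics/crop7.png

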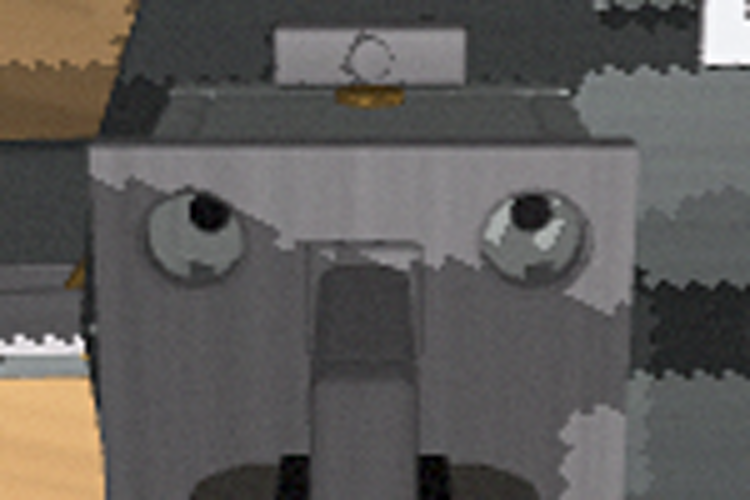

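Both thread mouths show through the cover's holes, at about (291.8,192.4) and (356.2,192.2), close to where I predicted. The gap is 8.4 mm and the tilt 0.003 rad. I'll make one 0.5 mm trim and settle.

Emit:
drive_tool(
  commands=[
    {"travel":[0,0.0005,0],"angular":[0,0,0],"jaw":255},
    {"travel":[0,0.0005,0],"angular":[0,0,0],"jaw":255},
    {"travel":[0,0.0005,0],"angular":[0,0,0],"jaw":255},
    {"travel":[0,0.0005,0],"angular":[0,0,0],"jaw":255},
    {"travel":[0,0.0005,0],"angular":[0,0,0],"jaw":255},
    {"travel":[0,0.0005,0],"angular":[0,0,0],"jaw":255},
    {"travel":[0,0.0005,0],"angular":[0,0,0],"jaw":255},
    {"travel":[0,0.0005,0],"angular":[0,0,0],"jaw":255},
  ],
)

```text
time: 15.75
tool_pos: [0.4761, 0.2143, 0.1766]
orientation: [1.641, 2.679, 0.0]
wrist_force: [0.5, -0.7, -1.7]
gripper_width: 0.0095
grasp_force: 35.0
```

```bash
python3 - <<'E'
from h import *
p,r,s=tool(); w=camera('wrist'); W=cloud(w)
f=cholesfit(w,W,p[:2],27,p[2]-.0299); e=np.hypot(*(f[0]-[.4764,.2145]))
print(p,f,e,np.abs(s['joint_vel']).max(),s['grasp_force'],s['time'])
if e<.0012 and abs(f[1]-27.04)<1 and .172<p[2]<.180: print(close_job())
E
```

```text
hole 1 [288.3 196.8] [288.6 196.9] 249 19 17
hole 3 [356.  196.8] [356.1 196.8] 249 19 17
[0.47613282 0.21432925 0.17660645] (array([0.47627688, 0.21439438]), np.float64(27.065428904228995), array([0.03820288, 0.03820288])) 0.00016221574853080906 0.0029057182820154664 34.99960720539093 15.75
the job is handed in; nothing more can be done
None
```

I handed the job in at about 16 s: the open gearbox is at the pointer and the cover is held level and still about 8.5 mm above its rim, with the holes lined up to about 0.2 mm by the wrist camera; the judging result was not shown.

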